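Fetch a thin ceramic plate from its channel onto the viewing stand

TASK

Pressing lightly on top of the thin ceramic plate, slide it along its channel in the steel block until about a third of it overhangs the open end, then take it by the overhanging part, lift it off, and lay it flat in the seat of the viewing stand, the held end sticking out over the open side. Push it gently home against the seat's back stop and let go. The plate is brittle: never press it hard against the block or stand, never let it fall, and leave the loupe, gauge block, tweezers and dish where they are.

Things in the scene. Friction and masses are not known exactly. Their poses are not given: they have to be found in the camera images.
- plate_mid (a point): Thin white ceramic plate, 120 (x) by 54 (y) by 3 (z) mm, 75 g, loose, flat in the block's channel. Point: its centre, half-way up. x: its long axis, -x towards the channel's open end. Brittle; cracks if pressed on block or stand with over 30 N; touch down at under 5 mm/s; 3 to 10 N under a fingertip drags it. It tips off once more than 60 mm overhangs.
- block: Fixed dark steel block, 140 (x) by 76 (y) mm; its height varies: the origin, on its middle axis 50 mm below the channel floor, is 0 to 12 mm above the bench. Straight smooth channel on top along x: 59 mm wide, open at x = -70 mm (roughly facing the robot; sheer drop), back wall at x = +62 mm. Side rails and back wall rise 5 mm over the floor, 2 mm over the plate: its sides cannot be taken, nor a finger put behind it.
- stand: Fixed aluminium viewing stand: 84 mm round foot, post, square top; its height varies: the origin, 45 mm under the centre of the seat floor, is 0 to 12 mm above the bench. Seat: 64 mm wide (y), from x = -37.5 mm (open side, roughly facing the robot) to the back stop's face at x = +37.5 mm. Lips (10 mm thick) and stop rise 5 mm. Plate lies along x.
- stand_home (a point): Where the plate's centre lies when it is home in the stand's seat against the back stop: x = -22.5 mm, 46.5 mm up in the stand's frame. 45 mm of the plate then stick out over the open side.
- loupe: Bystander: black loupe standing upright, 36 mm diameter, 36 mm high; origin at its underside.
- gauge_block: Bystander: steel gauge block, 35 by 9 mm, 30 mm high; origin at its underside.
- tweezers: Bystander: steel tweezers lying along their x, 125 mm long, 15 mm wide, 3 mm high; origin at the underside's centre.
- dish: Bystander: shallow round steel dish, 80 mm diameter, 18 mm high; origin at its underside.
Mind the look-alikes: they are no part of the job. Of the things shaped like the part that bears plate_mid, the white one is meant. There is more than one size of the stand; the job needs the smaller.

How it is judged:
By the outcome, as a careful person would: the job done as asked, in the order asked, and still so for the second after the job is handed in, with the robot touching nothing.
It also fails if it takes over 67 s, if anything falls off the work surface, if the arm or the gripper's body presses on something with over 40 N, if the wrist force passes 120 N, or if a joint passes its speed limit or range.

ROBOT

A 6-joint arm with a two-finger parallel gripper is mounted at the origin on the work surface. World frame = base frame: x ahead of the robot, y to its left, z up, the work surface at z = 0. Lengths are in mm, angles in rad, forces in N, time in s.
With the tool pointing down it reaches from about 350 to 1000 mm from the base axis. Payload 7.1 kg.
Tool frame: the origin (TCP) lies on the mounting face of the last link; the fingertips stand 173 mm ahead of it and the grasp point (between the pads) lies 155 mm ahead of it; z points along the fingers, y is the direction in which the jaws open and shut (so a half turn about z gives the same grasp; the last joint's range is limited). The gripper opens to 85 mm and grips with 20 to 120 N. Pads are 22 mm wide; open, the fingers measure 114 mm over their backs; the gripper's body (76 mm by 85 mm) begins 54 mm behind the grasp point. The pads swing forward as they close: fully open they stand 13 mm farther back than shut.
Start: joints at [1.251, 0.423, 1.63, -0, 1.089, -0.019], TCP at [185.146, 596.932, 404.719] pointing down, gripper open.
Joint ranges: [-3, 3], [-0.9, 2.11], [0.09, 2.58], [-1.31, 4.45], [0.11, 2.69], [-2.54, 2.54]. Speed limits (rad/s): [2.39, 2.39, 3.01, 3.14, 3.14, 3.14].

INTERFACE

Orientations are given as a unit quaternion [w, x, y, z].
In Python, from station import manip gives the robot as it stands. The module is installed in compiled form; this text tells all that it offers.
- The arm moves only by the shell command python3 -m handwheel 'ROWS' [OPENING] [FORCE]. ROWS is JSON, a list that holds one entry, the list of rows, each a list of 4 numbers: the shift along the world's x, y, z in m, then the turn about the world's z in rad. A call has 1 to 5 rows; each row is the pose to reach, as a shift and turn from the pose commanded when the call began; what a row does not reach only later rows make up. A row lasts 1/10 s, in which the tool goes at most 50 mm and 8.59 degrees, less where a joint would pass 70% of its speed; a pose out of reach is approached as far as the arm can. A call with a gripper value outside its range is refused whole. OPENING is the opening, from 0 (shut) to 1 (fully open), set as the call begins (- or left out, the last holds). The fingers move at their own pace and stop on an object; FORCE is the grip in N (left out, the last holds). Time passes only in rows, so rows that repeat a pose let the fingers close. It gives the time, the measured TCP pose, the force and the opening at its end, in the units of the state.
- manip.state(): the state, without advancing time (a new reading comes with each control period).
- manip.read_camera(name): name is "scene" or "top" or "wrist"; returns a dict with "pixels" (480x640x3 uint8, blue, green, red), "camera_matrix" (3x3 intrinsics, pixels), "world_to_cam" (4x4, takes a point from world to camera coordinates); the wrist camera has in their place "T_tool_cam" (4x4, takes a point from camera to tool coordinates, whose origin is the TCP and whose axes are the flange's). Camera axes: x right, y down, z forward; pixel columns grow to the right and rows downward; lengths in mm; the calibration is good to about 2 mm. A picture is of the moment at which its call begins: read the wrist's pose just before it. There is no depth.
- manip.job_done(): hands the job in, once; it reports no verdict.
The state is a dict: "clock": time; "q": joint angles; "qd": joint speeds; "effort": joint torques, N m; "eef_pos": TCP position; "orientation": TCP orientation; "wrist_force": force on the tool from outside, world axes, zero at the start; "ft_torque": the same for the moment, N m; "width": finger opening in mm.
Only numpy, scipy, OpenCV 4.12 (cv2) and the standard library are available. Lean on these libraries where they do the work, as an engineer would, in place of code of your own. Each camera call takes 0.05 s, during which the arm holds its last target. There are 200 camera calls.

## Working session

There is one attempt and no reset: what is moved stays moved. The work goes in short steps, Python scripts to look and compute and a shell command to move; the robot and the scene stay as the last step left them, time stands still between calls to the robot, and variables do not carry over. Pictures are saved under pics/ and viewed, about 8 in all and at most 12, crops included, and the job is handed in when it is done.

```bash
mkdir -p pics
cat > h.py <<'E'
import numpy as np, cv2
from station import manip
from scipy.spatial.transform import Rotation as R
def snap(name,fn=None):
    s=manip.state(); c=manip.read_camera(name)
    K=np.array(c["camera_matrix"],float)
    if name=="wrist":
        q=s["orientation"]; T=np.eye(4); T[:3,:3]=R.from_quat([q[1],q[2],q[3],q[0]]).as_matrix(); T[:3,3]=s["eef_pos"]
        W=np.linalg.inv(T@np.array(c["T_tool_cam"]))
    else: W=np.array(c["world_to_cam"],float)
    im=np.array(c["pixels"])
    if fn: cv2.imwrite("pics/"+fn,im); np.savez("pics/"+fn+".npz",K=K,W=W,im=im)
    return im,K,W
def load(fn):
    d=np.load("pics/"+fn+".npz"); return d["im"],d["K"],d["W"]
def ray(px,K,W):
    i=np.linalg.inv(W); d=i[:3,:3]@np.linalg.inv(K)@np.array([px[0],px[1],1.]); return i[:3,3],d/np.linalg.norm(d)
def onz(px,K,W,z):
    o,d=ray(px,K,W); return o+d*(z-o[2])/d[2]
def tri(p1,c1,p2,c2):
    o1,d1=ray(p1,*c1);o2,d2=ray(p2,*c2)
    t=np.linalg.lstsq(np.c_[d1,-d2],o2-o1,rcond=None)[0]
    a=o1+d1*t[0];b=o2+d2*t[1]; return (a+b)/2,np.linalg.norm(a-b)
def proj(P,K,W):
    p=K@(W[:3,:3]@np.array(P,float)+W[:3,3]); return p[:2]/p[2]
E
python3 - <<'E'
from h import *
for n in("scene","top"):
    im,K,W=snap(n,n+"1.png"); i=np.linalg.inv(W); print(n,K[0,0],i[:3,3].round(),i[:3,2].round(2),i[:3,0].round(2))
print(manip.state())
E
```

```text
scene 441.12879582778555 [969. 311. 745.] [-0.45 -0.45 -0.77] [-0.7   0.72 -0.01]
top 511.12158931070314 [ 345.  -90. 1074.] [ 0.2   0.   -0.98] [-0. -1. -0.]
{'clock': 0.1, 'q': array([ 1.25099579e+00,  4.23803437e-01,  1.63061610e+00, -1.15495964e-06,
        1.08859356e+00, -1.90049418e-02]), 'qd': array([-0.00038234, -0.00270982,  0.00018619,  0.00140954, -0.00034326,
       -0.00089256]), 'effort': array([ 9.64568585e-05, -5.58425796e+01, -2.82446641e+01,  3.86585748e-05,
        2.95452810e-03, -9.57781310e-06]), 'eef_pos': array([185.07467097, 596.70643814, 403.99789207]), 'orientation': array([-1.19235040e-04,  1.49831150e-01,  9.88711344e-01, -7.00143186e-04]), 'wrist_force': array([-0.41340404, -1.12772741, -0.7439859 ]), 'ft_torque': array([ 0.03724194,  0.01523936, -0.03271102]), 'width': 85.76446025357774}
```

View pics/top1.png

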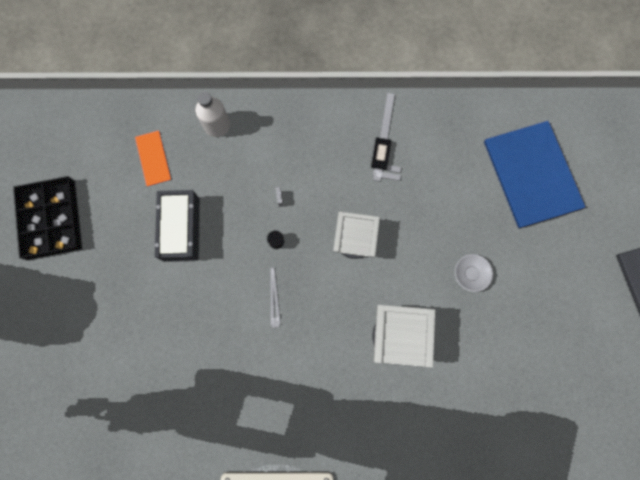

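View pics/scene1.png

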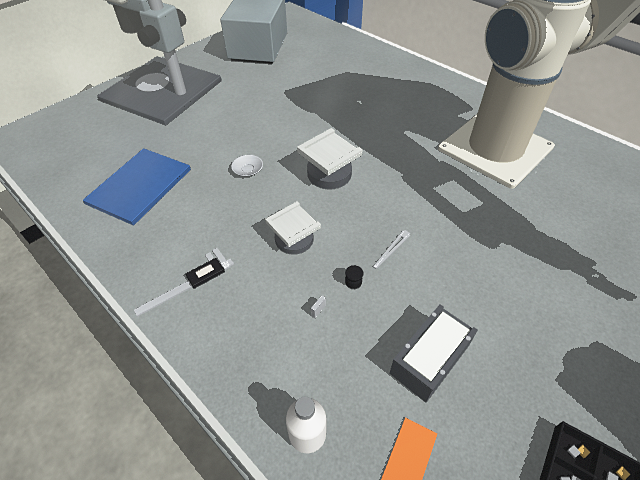

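White plate candidates: the white one in the dark block (top 175,224; scene 437,345) is the target, and the orange one (153,158) is the look-alike. Stand candidates: small (357,234) and large (405,336), of which the small is meant. I'll check both close up.

Run:
```python
from h import *
T=load("top1.png");S=load("scene1.png")
def quad(im,seed,r,lo=200):
    x,y=seed; m=np.zeros(im.shape[:2],np.uint8); g=(im.min(2)>lo).astype(np.uint8)
    m[y-r:y+r,x-r:x+r]=g[y-r:y+r,x-r:x+r]
    cs=cv2.findContours(m,0,1)[0]; c=max(cs,key=cv2.contourArea)
    h=cv2.convexHull(c)
    for e in np.linspace(.01,.2,60):
        a=cv2.approxPolyDP(h,e*cv2.arcLength(h,True),True)
        if len(a)<=4: break
    return a[:,0,:].astype(float),cv2.contourArea(c)
for lab,st,ss,r,lo in(("plate",(175,224),(437,345),45,200),("stand",(357,234),(293,224),35,185)):
    a,A=quad(T[0],st,r,lo); b,B=quad(S[0],ss,r,lo); print(lab,A,B,a.tolist(),b.tolist())
    # match by projecting to a plane
    pa=[onz(p,T[1],T[2],55)for p in a]
    for p,q in zip(a,pa):
        best=min(b,key=lambda v:np.linalg.norm(onz(v,S[1],S[2],55)-q))
        print(q.round(1),[v.round(1) for v in tri(p,T[1:],best,S[1:])])
def crop(im,c,r): return cv2.resize(im[c[1]-r:c[1]+r,c[0]-r:c[0]+r],(400,300*400//400+100),interpolation=cv2.INTER_CUBIC)
cv2.imwrite("pics/crop1.png",cv2.resize(np.vstack([np.hstack([crop(T[0],(165,200),70),crop(T[0],(385,280),80)]),np.hstack([crop(S[0],(437,345),60),crop(S[0],(310,190),70)])]),(600,600)))
```

```text
plate 1322.5 2050.0 [[186.0, 196.0], [185.0, 250.0], [162.0, 252.0], [162.0, 198.0]] [[443.0, 312.0], [468.0, 330.0], [430.0, 380.0], [403.0, 359.0]]
[655.9 192.5  55. ] [array([656.1, 191.8,  55.5]), np.float64(1.3)]
[541.6 188.6  55. ] [array([540.2, 188.4,  59.4]), np.float64(2.3)]
[537.5 235.1  55. ] [array([537. , 237.5,  53.5]), np.float64(4.1)]
[651.7 242.2  55. ] [array([652.9, 243.3,  51.2]), np.float64(0.3)]
stand 1125.0 1226.5 [[340.0, 213.0], [377.0, 218.0], [373.0, 254.0], [334.0, 248.0]] [[297.0, 201.0], [320.0, 227.0], [289.0, 246.0], [266.0, 219.0]]
[ 618.9 -127.2   55. ] [array([ 619.7, -125.4,   45.5]), np.float64(5.5)]
[ 608.2 -203.2   55. ] [array([ 607.8, -203.1,   56.9]), np.float64(0.3)]
[ 532.9 -193.4   55. ] [array([ 530.6, -191.4,   62.2]), np.float64(3.1)]
[ 545.4 -114.4   55. ] [array([ 544.1, -111.9,   51.9]), np.float64(6.5)]
```

View pics/crop1.png

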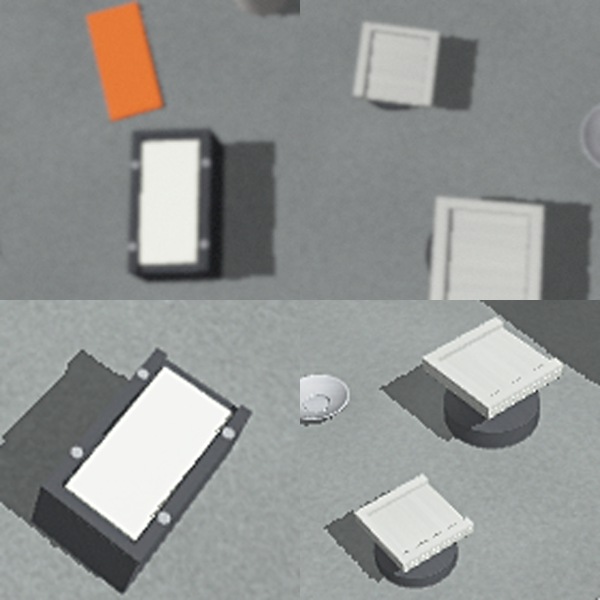

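Pictures so far: 3. The crop confirms a white plate in the dark block, open end towards the robot, and the smaller stand with its stop at +x. I'm moving over the block for a close look and closing the fingers on the way.

```bash
python3 -m handwheel '[[[0.034,-0.035,0,0.07],[0.068,-0.07,0,0.14],[0.102,-0.105,0,0.21],[0.136,-0.14,0,0.28],[0.17,-0.175,0,0.346]]]' 0 20
python3 -m handwheel '[[[0.034,-0.035,0,0],[0.068,-0.07,0,0],[0.102,-0.105,0,0],[0.136,-0.14,0,0],[0.17,-0.175,0,0]]]'
python3 -m handwheel '[[[0.034,-0.033,0,0],[0.034,-0.033,0,0],[0.034,-0.033,0,0]]]'
python3 - <<'E'
from h import *
s=manip.state(); print(s["q"].round(3)); im,K,W=snap("wrist","w1.png"); i=np.linalg.inv(W); print(i[:3,3].round(),i[:3,2].round(2),K[0,0])
E
```

```text
clock: 0.6
eef_pos: [356.0, 420.3, 404.5]
orientation: [-0.0, -0.024, 1.0, -0.0]
wrist_force: [-0.1, 0.8, 0.8]
width: 12.2
clock: 1.1
eef_pos: [526.2, 245.2, 404.5]
orientation: [-0.0, -0.023, 1.0, -0.0]
wrist_force: [-0.1, 0.3, -0.1]
width: 0.0
clock: 1.4
eef_pos: [559.5, 212.9, 404.1]
orientation: [-0.001, -0.021, 1.0, -0.0]
wrist_force: [-0.7, -0.6, -0.7]
width: -0.4
[ 0.344  0.386  1.69   0.     1.067 -1.27 ]
[482. 210. 373.] [ 0.3   0.01 -0.95] 381.55013545189416
```

View pics/w1.png

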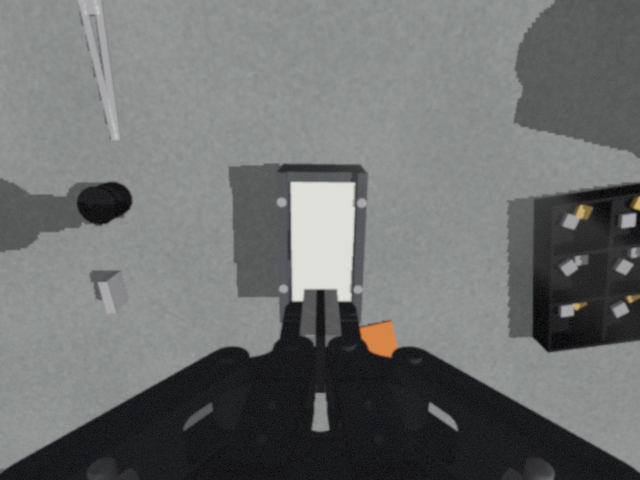

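The wrist picture (4) shows the plate at columns 290–355, rows 181–302, with the fingers in line below it and the loupe, gauge block and tweezers off to the left. I'll measure from this.

```bash
cat >> h.py <<'E'
def edges(im,rows,c0,c1,lo):
    """subpixel left/right crossings of min-channel level per row"""
    g=im.min(2).astype(float); L=[];Rr=[]
    for r in rows:
        w=np.where(g[r,c0:c1]>lo)[0]
        if len(w)<5: continue
        a,b=c0+w[0],c0+w[-1]
        L.append((a-(g[r,a]-lo)/(g[r,a]-g[r,a-1]),r)); Rr.append((b+(g[r,b]-lo)/(g[r,b]-g[r,b+1]),r))
    return np.array(L),np.array(Rr)
def plate(im,K,W,rows,c0,c1,lo=140,width=54.):
    L,Rr=edges(im,rows,c0,c1,lo)
    def m(z):
        A=np.array([onz(p,K,W,z) for p in L])[:,:2];B=np.array([onz(p,K,W,z) for p in Rr])[:,:2]
        fa=np.polyfit(A[:,0],A[:,1],1);fb=np.polyfit(B[:,0],B[:,1],1)
        x=A[:,0].mean(); k=(fa[0]+fb[0])/2
        return (np.polyval(fb,x)-np.polyval(fa,x))*np.cos(np.arctan(k)),k,(fa+fb)/2,fa[0],fb[0]
    from scipy.optimize import brentq
    z=brentq(lambda z:abs(m(z)[0])-width,0,110); return z,m(z)
E
python3 - <<'E'
from h import *
im,K,W=load("w1.png")
z,m=plate(im,K,W,range(190,280),288-10,365-5); print("plate top z",z,m)
g=im.min(2)[:,322].astype(float); r=np.where(g[150:250]>140)[0][0]+150; r=r-(g[r]-140)/(g[r]-g[r-1])
for zz in(53,z): print("front",r,onz((322,r),K,W,zz),"y mid at x=540,596,640",[np.polyval(m[2],x) for x in(540,596,640)])
T=load("top1.png");
for zz in (53,56,60): print(zz,[onz((p),T[1],T[2],zz).round(1) for p in((174,197),(174,251))])
E
```

```text
plate top z 63.2078986547438 (np.float64(54.000000000000135), np.float64(0.06814906140608915), array([6.81490614e-02, 1.74754858e+02]), np.float64(0.08523509614805466), np.float64(0.051063026664123615))
front 151.4 [511.53948364 212.29537303  53.        ] y mid at x=540,596,640 [np.float64(211.55535156914533), np.float64(215.37169900788632), np.float64(218.37025770975424)]
front 151.4 [510.60695263 212.22157696  63.20789865] y mid at x=540,596,640 [np.float64(211.55535156914533), np.float64(215.37169900788632), np.float64(218.37025770975424)]
53 [array([654.4, 218. ,  53. ]), array([539.9, 211.4,  53. ])]
56 [array([653.5, 217.1,  56. ]), array([539.4, 210.5,  56. ])]
60 [array([652.3, 215.9,  60. ]), array([538.6, 209.4,  60. ])]
```

```bash
python3 -m handwheel '[[[0.03,0.002,-0.03,0.018],[0.06,0.0035,-0.07,0.018],[0.06,0.0035,-0.11,0.018],[0.06,0.0035,-0.14,0.018],[0.06,0.0035,-0.158,0.018]]]' | tr '\n' ' '; echo
python3 -m handwheel '[[[0,0,-0.002,0],[0,0,-0.004,0],[0,0,-0.005,0],[0,0,-0.005,0]]]'| tr '\n' ' '; echo
python3 - <<'E'
from h import *
im,K,W=load("w1.png")
g=im.min(2)[:,322].astype(float); print(g[165:190])
for r in (180.5,): print([onz((322,r),K,W,z).round(1) for z in (53,58,63)])
snap("wrist","w2.png"); snap("scene","s2.png")
S=load("s2.png")[0]; Wr=load("w2.png")[0]
cv2.imwrite("pics/c2.png",np.hstack([cv2.resize(S[260:420,330:530],(400,320)),cv2.resize(Wr[100:420,120:520],(400,320))]))
E
```

```text
clock: 1.95 eef_pos: [617.3, 218.6, 243.7] orientation: [-0.002, -0.033, 0.999, -0.001] wrist_force: [-0.1, 0.8, 0.5] width: 0.6 
clock: 2.35 eef_pos: [619.6, 217.8, 243.4] orientation: [0.001, -0.032, 0.999, 0.0] wrist_force: [-0.5, 0.5, 0.2] width: 0.2 
[ 63.  46.  50.  51.  44.  48.  57.  73.  89.  88.  86.  89.  89.  84.
  89.  90. 129. 179. 207. 214. 216. 216. 217. 217. 217.]
[array([535.6, 213.3,  53. ]), array([534.8, 213.3,  58. ]), array([533.9, 213.2,  63. ])]
```

View pics/c2.png

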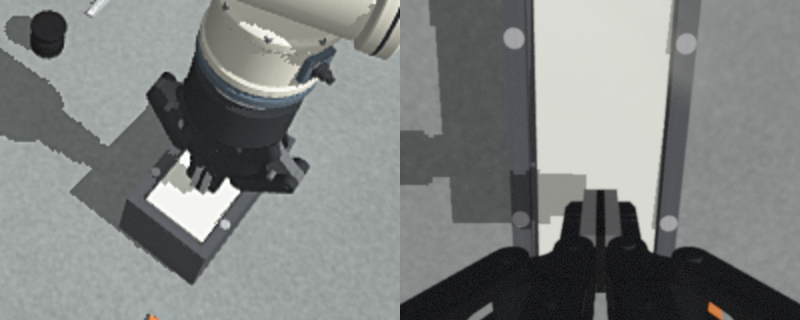

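```bash
python3 - <<'E'
from h import *
im,K,W=load("w2.png"); print(np.linalg.inv(W)[:3,3])
z,m=plate(im,K,W,range(20,260),225,420-0,150) if 0 else (0,0)
g=im.min(2)
for r in (30,60,120,180,240): 
    w=np.where(g[r,230:420]>150)[0]+230; print(r,w.min(),w.max(),len(w))
for r0,r1 in((30,120),(30,200)):
    z,m=plate(im,K,W,range(r0,r1),240,410,150); print(z,m[1:],np.polyval(m[2],596))
E
python3 -m handwheel '[[[0,0,-0.0004,0],[0,0,-0.0008,0],[0,0,-0.0012,0],[0,0,-0.0016,0],[0,0,-0.002,0]]]'| tr '\n' ' '
```

```text
[542.54877378 213.25502236 212.44148491]
clock: 2.95 eef_pos: [619.1, 217.4, 239.6] orientation: [-0.0, -0.032, 1.0, -0.0] wrist_force: [0.2, -0.4, -0.3] width: -0.2 Traceback (most recent call last):
  File "<stdin>", line 6, in <module>
    return umr_minimum(a, axis, None, out, keepdims, initial, where)
ValueError: zero-size array to reduction operation minimum which has no identity
```

Run:
```python
from h import *
im,K,W=load("w2.png"); g=im.min(2)
for r in (70,90,110,150,200,250): 
    w=np.where(g[r,230:420]>150)[0]+230; print(r,len(w),w[:1],w[-1:])
for r0,r1 in((120,260),(120,190),(190,260)):
    z,m=plate(im,K,W,range(r0,r1),245,405,150); print(z,m[1:],np.polyval(m[2],596))
c=g[:,320].astype(int);r=np.where(c[40:]>150)[0][0]+40;print(r,c[r-3:r+3],onz((320,r-.5),K,W,60))
```

```text
70 0 [] []
90 0 [] []
110 138 [254] [391]
150 149 [255] [412]
200 130 [256] [385]
250 124 [257] [380]
 ** On entry to DLASCL parameter number  4 had an illegal value
 ** On entry to DLASCL parameter number  4 had an illegal value
 ** On entry to DLASCL parameter number  4 had an illegal value
 ** On entry to DLASCL parameter number  4 had an illegal value
 ** On entry to DLASCL parameter number  5 had an illegal value
 ** On entry to DLASCL parameter number  4 had an illegal valueh.py:33: RuntimeWarning: divide by zero encountered in scalar divide
  L.append((a-(g[r,a]-lo)/(g[r,a]-g[r,a-1]),r)); Rr.append((b+(g[r,b]-lo)/(g[r,b]-g[r,b+1]),r))
h.py:17: RuntimeWarning: invalid value encountered in divide
  i=np.linalg.inv(W); d=i[:3,:3]@np.linalg.inv(K)@np.array([px[0],px[1],1.]); return i[:3,3],d/np.linalg.norm(d)
Traceback (most recent call last):
  File "h.py", line 43, in plate
    z=brentq(lambda z:abs(m(z)[0])-width,0,110); return z,m(z)
  File "h.py", line 43, in <lambda>
    z=brentq(lambda z:abs(m(z)[0])-width,0,110); return z,m(z)
                          ~^^^
  File "h.py", line 39, in m
    fa=np.polyfit(A[:,0],A[:,1],1);fb=np.polyfit(B[:,0],B[:,1],1)
                                      ~~~~~~~~~~^^^^^^^^^^^^^^^^^
numpy.linalg.LinAlgError: SVD did not converge in Linear Least Squares
```

```bash
python3 - <<'E'
from h import *
im,K,W=load("w2.png"); g=im.min(2)
for r0,r1 in((170,262),):
    z,m=plate(im,K,W,range(r0,r1),245,398,170); print(z,m[1:],np.polyval(m[2],596))
c=g[:,320].astype(int);r=np.where(c[95:]>150)[0][0]+95;print(r,c[r-3:r+3],onz((320,r-.5),K,W,60))
E
python3 -m handwheel '[[[0,0,-0.0004,0],[0,0,-0.0008,0],[0,0,-0.0012,0],[0,0,-0.0016,0],[0,0,-0.002,0]]]'| tr '\n' ' '
```

```text
55.935198413323306 (np.float64(0.02662171705363084), array([2.66217171e-02, 2.00074604e+02]), np.float64(0.03236518282093534), np.float64(0.020878251286326335)) 215.94114708685717
96 [113 113 142 189 208 211] [536.50799532 212.73998881  60.        ]
clock: 3.45 eef_pos: [619.2, 217.4, 237.7] orientation: [0.0, -0.032, 0.999, -0.0] wrist_force: [-0.0, -0.3, 0.7] width: -0.1
```

```bash
for i in 1; do
python3 -m handwheel '[[[0,0,-0.0005,0],[0,0,-0.001,0],[0,0,-0.0015,0],[0,0,-0.002,0],[0,0,-0.0025,0]]]'
python3 -m handwheel '[[[0,0,-0.0004,0],[0,0,-0.0008,0],[0,0,-0.0012,0],[0,0,-0.0016,0],[0,0,-0.002,0]]]'
python3 -m handwheel '[[[0,0,-0.0002,0],[0,0,-0.0004,0],[0,0,-0.0006,0],[0,0,-0.0008,0],[0,0,-0.001,0]]]'; done | egrep 'eef|force'
```

```text
eef_pos: [619.2, 217.4, 235.2]
wrist_force: [0.4, -0.6, -0.7]
eef_pos: [619.1, 217.4, 233.2]
wrist_force: [0.2, 0.3, -0.1]
eef_pos: [619.2, 217.4, 232.2]
wrist_force: [-0.7, -0.6, 0.3]
```

Tip at about 59. Going on in small steps.

```bash
for i in 1; do
python3 -m handwheel '[[[0,0,-0.0003,0],[0,0,-0.0006,0],[0,0,-0.0009,0],[0,0,-0.0012,0],[0,0,-0.0012,0]]]'
python3 -m handwheel '[[[0,0,-0.0002,0],[0,0,-0.0004,0],[0,0,-0.0006,0],[0,0,-0.0006,0]]]'; done | egrep 'eef|force'
```

```text
eef_pos: [619.1, 217.4, 231.0]
wrist_force: [0.1, -0.7, 0.0]
eef_pos: [619.2, 217.4, 230.4]
wrist_force: [-0.7, -0.3, -0.0]
```

```bash
python3 -m handwheel '[[[0,0,-0.0002,0],[0,0,-0.0004,0],[0,0,-0.0006,0],[0,0,-0.0006,0]]]'| egrep 'eef|force'
```

```text
eef_pos: [619.2, 217.5, 230.1]
wrist_force: [-0.3, 0.0, 3.2]
```

```bash
for i in 1; do
python3 -m handwheel '[[[0,0,-0.0002,0],[0,0,-0.0003,0],[0,0,-0.0003,0]]]'
python3 -m handwheel '[[[-0.001,0,0,0],[-0.002,-0.0001,0,0],[-0.004,-0.0002,0,0],[-0.006,-0.0003,0,0],[-0.008,-0.0004,0,0]]]'
python3 -m handwheel '[[[-0.002,-0.0001,0,0],[-0.004,-0.0002,0,0],[-0.006,-0.0003,0,0],[-0.008,-0.0004,0,0],[-0.009,-0.0005,0,0]]]'; done | egrep 'eef|force'
python3 - <<'E'
from h import *
im,K,W=snap("wrist","w3.png"); 
cv2.imwrite("pics/c3.png",im[0:400,100:560])
E
```

```text
eef_pos: [619.3, 217.5, 230.1]
wrist_force: [-0.5, -0.0, 5.0]
eef_pos: [611.5, 217.2, 230.1]
wrist_force: [1.0, 0.0, 5.8]
eef_pos: [602.4, 216.7, 230.1]
wrist_force: [1.3, 0.1, 4.9]
```

View pics/c3.png

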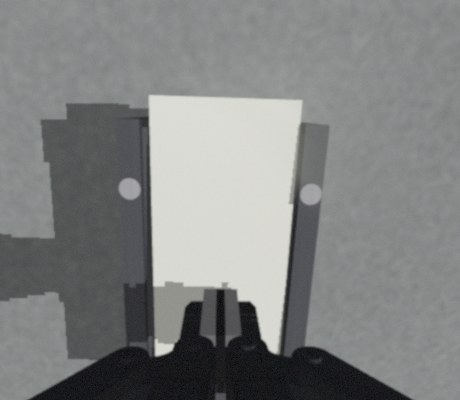

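Picture 6 (count c2=5, c3=6): the plate follows and its front edge (row ~98) is now past the block end (row ~122). I'll measure the overhang.

Run:
```python
from h import *
im,K,W=load("w3.png"); g=im.min(2).astype(int)
for c in (270,320,380):
    r=np.where(g[60:,c]>170)[0][0]+60; print("front",c,r,g[r-2:r+2,c],onz((c,r-.5),K,W,57).round(1))
for c,rr in((230,slice(105,125)),(415,slice(112,132))): print("rail",c,g[rr,c])
for p in((230,118),(415,123)): print(onz(p,K,W,59).round(1))
L,Rr=edges(im,range(105,270),245,405,170); 
for E_ in (L,): 
    A=np.array([onz(p,K,W,57) for p in E_]); print("left edge slope",np.polyfit(A[:,0],A[:,1],1))
print(proj([602.4,216.7,57],K,W))
```

```text
front 270 96 [142 167 197 211] [520.6 194.2  57. ]
front 320 97 [145 158 183 202] [519.9 211.7  57. ]
front 380 99 [148 156 184 201] [519.2 232.7  57. ]
rail 230 [136 135 130 109  91  86  87  89  86  85  85  87  72  68  75  79  80  83
  82  80]
rail 415 [142 143 141 144 142 144 145 140 142 141 138 122 108 109 106 110 110 106
 109 110]
[529.  180.5  59. ]
[526.7 245.7  59. ]
left edge slope [3.24466982e-02 1.69715432e+02]
[319.82106202 307.43692108]
```

```bash
for i in 1; do
python3 -m handwheel '[[[-0.001,0,0,0],[-0.003,-0.0001,0,0],[-0.005,-0.0002,0,0],[-0.0075,-0.0003,0,0],[-0.010,-0.0004,0,0]]]'
python3 -m handwheel '[[[-0.0025,-0.0001,0,0],[-0.005,-0.0002,0,0],[-0.0075,-0.0003,0,0],[-0.010,-0.0004,0,0],[-0.012,-0.0004,0,0]]]'
python3 -m handwheel '[[[-0.0025,-0.0001,0,0],[-0.005,-0.0002,0,0],[-0.0075,-0.0003,0,0],[-0.009,-0.0003,0,0],[-0.010,-0.0004,0,0]]]'
python3 -m handwheel '[[[0,0,0,0]]]'; done | egrep 'eef|force'
python3 - <<'E'
from h import *
im,K,W=snap("wrist","w4.png"); g=im.min(2).astype(int)
for c in (270,320,380):
    r=np.where(g[40:,c]>170)[0][0]+40; print("front",c,r,g[r-2:r+2,c],onz((c,r-.5),K,W,57).round(1))
for c in(235,410): print("rail",c,g[60:220:4,c]); print(onz((c,150),K,W,59).round(1))
print(proj([528,214,57],K,W))
E
```

```text
eef_pos: [592.5, 216.3, 230.1]
wrist_force: [1.5, -0.5, 6.5]
eef_pos: [580.4, 215.9, 230.1]
wrist_force: [1.5, 0.4, 6.4]
eef_pos: [570.5, 215.5, 230.1]
wrist_force: [2.1, -0.5, 6.2]
eef_pos: [570.4, 215.5, 230.1]
wrist_force: [1.3, 1.1, 6.0]
front 270 96 [145 168 197 208] [488.5 193.   57. ]
front 320 97 [149 158 182 202] [487.8 210.5  57. ]
front 380 99 [141 154 181 201] [487.1 231.5  57. ]
rail 235 [139 138 138 138 137 138 137 140 139 135 132 132  84  86  88  86  82  85
  81  84  85  85  88  84  81  85  83  86  85  84  85  81  78  73  41  36
  45  77  77  80]
[507.8 181.   59. ]
rail 410 [138 135 134 136 136 139 140 141 142 138 141 146 141 143 146 144 146 143
 146 148 146 148 147 146 147 148 148 148 146 144 144 141 137 138 142 140
 110  50  62  82]
[503.9 243.9  59. ]
[322.70931098 208.58473846]
```

```bash
for i in 1; do
python3 -m handwheel '[[[0,0,0.0005,0],[0,0,0.001,0],[0,0,0.003,0],[0,0,0.015,0],[0,0,0.04,0]]]'
python3 -m handwheel '[[[-0.02,0,0.015,-0.028],[-0.045,-0.001,0.02,-0.028],[-0.064,-0.002,0.02,-0.028],[-0.064,-0.002,0.02,-0.028],[-0.064,-0.002,0.02,-0.028]]]' 1
python3 -m handwheel '[[[0,0,0,0],[0,0,0,0]]]';done | egrep 'eef|force|wid|ori'
python3 - <<'E'
from h import *
im,K,W=load("w4.png")
L,Rr=edges(im,range(104,170),245,405,170); 
for E_ in (L,Rr): 
    A=np.array([onz(p,K,W,57) for p in E_]); f=np.polyfit(A[:,0],A[:,1],1);print("edge",f, np.polyval(f,507))
im,K,W=snap("wrist","w5.png"); 
cv2.imwrite("pics/c5.png",im)
E
```

```text
eef_pos: [569.2, 215.0, 268.5]
orientation: [-0.002, -0.032, 0.999, -0.001]
wrist_force: [0.6, 0.1, 0.2]
width: 0.0
eef_pos: [506.5, 213.5, 290.3]
orientation: [0.001, -0.018, 1.0, 0.0]
wrist_force: [0.5, -0.1, -0.2]
width: 72.3
eef_pos: [507.0, 213.4, 289.6]
orientation: [0.0, -0.017, 1.0, 0.0]
wrist_force: [0.6, -1.1, -0.1]
width: 85.4
edge [3.23463142e-02 1.69586710e+02] 185.98629124249697
edge [3.34215214e-02 2.23124467e+02] 240.06917784810136
```

View pics/c5.png

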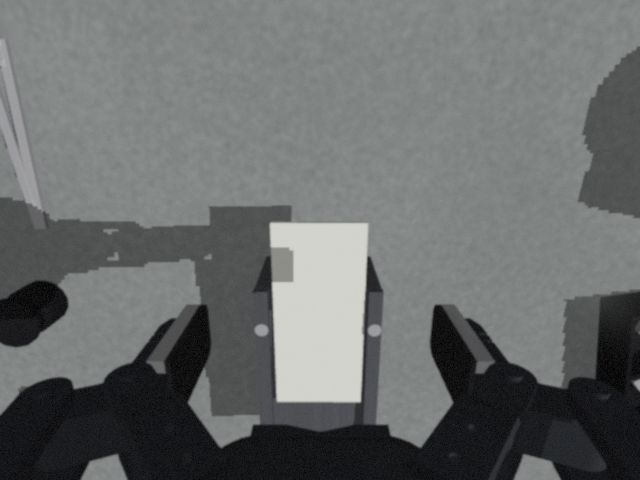

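Picture 7: plate overhangs at rows 222–402, fingers open on either side of it and centred. Descend and grip.

```bash
for i in 1; do
python3 -m handwheel '[[[0,-0.0004,-0.02,0],[0,-0.0004,-0.045,0],[0,-0.0004,-0.065,0],[0,-0.0004,-0.077,0],[0,-0.0004,-0.081,0]]]'
python3 -m handwheel '[[[0,0,0,0],[0,0,0,0]]]'
python3 -m handwheel '[[[0,0,0,0],[0,0,0,0],[0,0,0,0],[0,0,0,0],[0,0,0,0]]]' 0 40
python3 -m handwheel '[[[0,0,0,0],[0,0,0,0],[0,0,0,0]]]';done | egrep 'eef|force|wid|ori'
python3 - <<'E'
from h import *
im,K,W=snap("wrist","w6.png"); im2,_,_=snap("scene","s6.png")
cv2.imwrite("pics/c6.png",np.hstack([cv2.resize(im,(400,300)),cv2.resize(im2[230:410,340:580],(400,300))]))
E
```

```text
eef_pos: [506.1, 212.8, 207.2]
orientation: [-0.001, -0.017, 1.0, -0.0]
wrist_force: [0.6, 0.2, 1.2]
width: 85.2
eef_pos: [506.6, 213.1, 209.2]
orientation: [0.0, -0.018, 1.0, 0.0]
wrist_force: [-0.3, 0.2, 0.6]
width: 85.6
eef_pos: [506.4, 213.1, 209.1]
orientation: [0.001, -0.018, 1.0, 0.0]
wrist_force: [-0.2, 0.0, 6.1]
width: 52.4
eef_pos: [506.4, 213.1, 209.0]
orientation: [0.0, -0.018, 1.0, 0.0]
wrist_force: [-0.7, 0.6, 5.9]
width: 52.4
```

View pics/c6.png

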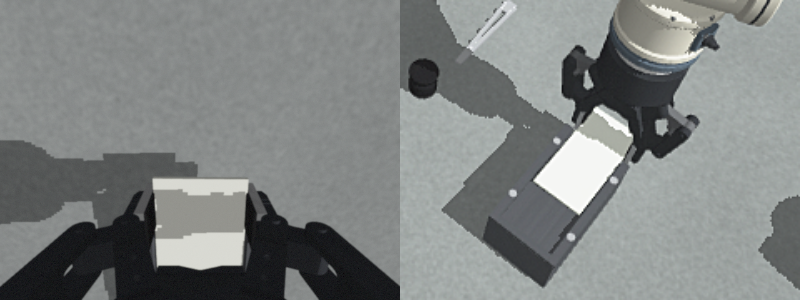

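```bash
for i in 1; do
python3 -m handwheel '[[[0,0,0.0004,0],[0,0,0.0008,0],[0,0,0.0015,0],[0,0,0.003,0],[0,0,0.006,0]]]'
python3 -m handwheel '[[[0,0,0.006,0],[0,0,0.015,0],[0,0,0.03,0],[0,0,0.045,0],[0,0,0.06,0]]]'
python3 -m handwheel '[[[0,-0.01,0.02,0],[0,-0.03,0.045,0],[0,-0.055,0.07,0],[0,-0.08,0.095,0],[0,-0.11,0.12,0]]]'
python3 -m handwheel '[[[0,-0.03,0,0],[0,-0.06,0,0],[0,-0.085,0,0],[0,-0.1,0,0],[0,-0.105,0,0]]]'
python3 -m handwheel '[[[0,0,0,0],[0,0,0,0],[0,0,0,0]]]';done | egrep 'eef|force|wid'
python3 - <<'E'
from h import *
im,K,W=snap("wrist","w7.png"); im2,_,_=snap("scene","s7.png"); print(np.linalg.inv(W)[:3,3])
print(proj([577,-159,55],K,W))
cv2.imwrite("pics/c7.png",np.hstack([cv2.resize(im,(480,360)),cv2.resize(im2[0:360,210:530],(320,360))]))
E
```

```text
eef_pos: [505.8, 212.8, 214.2]
wrist_force: [-0.2, 0.2, 0.0]
width: 52.3
eef_pos: [506.3, 213.0, 276.4]
wrist_force: [0.1, 0.3, -0.9]
width: 52.5
eef_pos: [505.8, 102.2, 396.8]
wrist_force: [0.6, 0.2, -1.0]
width: 52.7
eef_pos: [506.0, -3.1, 395.3]
wrist_force: [0.7, -0.0, -0.7]
width: 52.5
eef_pos: [506.2, -1.2, 394.5]
wrist_force: [0.1, 0.4, -0.4]
width: 52.6
[428.90926456  -3.64678483 363.74779563]
[139.20283915 282.68426417]
```

View pics/c7.png

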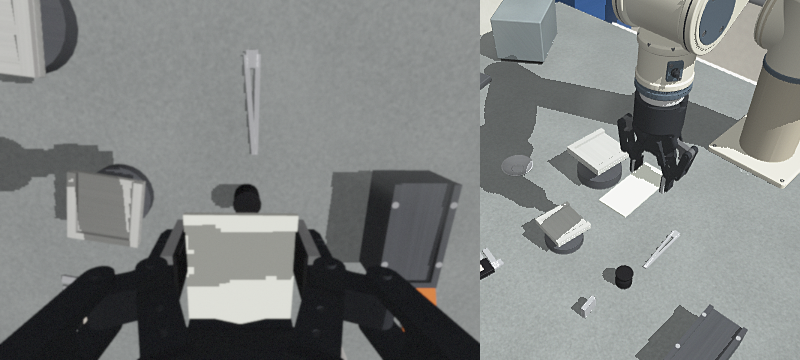

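Picture 8: plate held level; stand clear at full-frame pixels (90–196, 228–330). One enlarged crop to pick its corners.

Run:
```python
from h import *
im,K,W=load("w7.png")
cv2.imwrite("pics/c8.png",cv2.resize(im[215:345,75:215],None,fx=5,fy=4.6,interpolation=cv2.INTER_CUBIC)[:600])
```

```text
(no output)
```

View pics/c8.png

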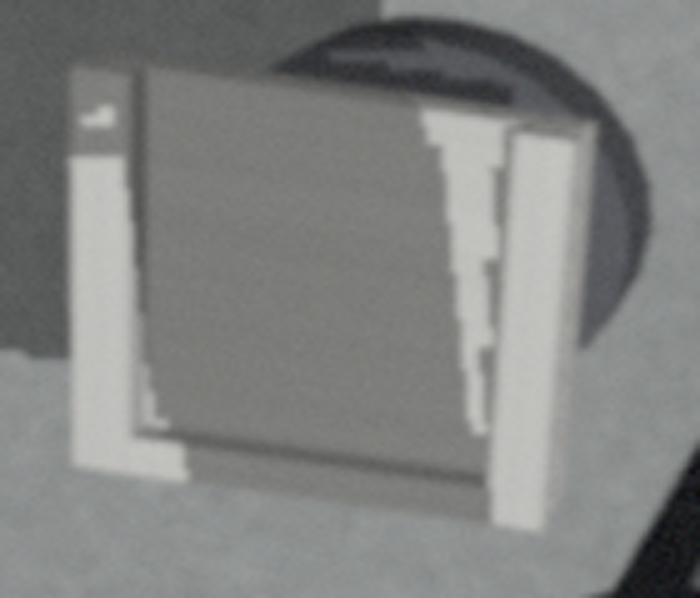

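Run:
```python
from h import *
im,K,W=load("w7.png")
P={k:((c[0]+.5)/5-.5+75,(c[1]+.5)/4.6-.5+215) for k,c in dict(oL0=(70,68),oL1=(72,468),oR0=(576,136),oR1=(544,530),iL0=(130,68),iL1=(133,440),iR0=(512,128),iR1=(490,488)).items()}
for z in(50,54,58,62):
    Q={k:onz(p,K,W,z)[:2] for k,p in P.items()}
    d=lambda a,b:round(float(np.linalg.norm(Q[a]-Q[b])),1)
    ang=lambda a,b:round(float(np.arctan2(*(Q[b]-Q[a])[::-1])),3)
    c=(Q['iL0']+Q['iL1']+Q['iR0']+Q['iR1'])/4; co=(Q['oL0']+Q['oL1']+Q['oR0']+Q['oR1'])/4
    print(z,"outer w",d('oL0','oR0'),d('oL1','oR1'),"len",d('oL0','oL1'),d('oR0','oR1'),"inner w",d('iL0','iR0'),d('iL1','iR1'),"len",d('iL0','iL1'),d('iR0','iR1'),"ang",ang('oL0','oL1'),ang('oR0','oR1'),ang('iL0','iL1'),ang('iR0','iR1'),"stopang",ang('oR1','oL1'),ang('iR1','iL1'),"c",c.round(1),co.round(1))
# scene + top of inner region centre: triangulate outer corners from initial images
T=load("top1.png");S=load("scene1.png")
for n,(I,u,v) in dict(t=(T[0],(325,205,390,265),0)).items():
    x0,y0,x1,y1=u
# calibration offset of top: known plate mid-front before (536.5,~213.8) vs top
# where is held plate relative to TCP: front corners in wrist image
g=im.min(2).astype(int)
s=manip.state(); print(s["eef_pos"])
for c in (260,320,380):
    r=np.where(g[255:330,c]>170)[0][0]+255; print(c,r,g[r-2:r+2,c],[onz((c,r-.5),K,W,s["eef_pos"][2]+k).round(1) for k in(-152,-155)])
```

```text
50 outer w 86.7 87.1 len 85.5 86.2 inner w 65.4 65.4 len 78.9 77.9 ang -0.143 -0.137 -0.131 -0.13 stopang -1.699 -1.702 c [ 573.9 -162. ] [ 578.4 -162.5]
54 outer w 85.6 86.0 len 84.4 85.1 inner w 64.6 64.6 len 77.9 76.9 ang -0.143 -0.137 -0.131 -0.13 stopang -1.699 -1.702 c [ 572.1 -160. ] [ 576.5 -160.5]
58 outer w 84.5 84.9 len 83.3 84.0 inner w 63.8 63.8 len 76.9 75.9 ang -0.143 -0.137 -0.131 -0.13 stopang -1.699 -1.702 c [ 570.2 -158. ] [ 574.5 -158.5]
62 outer w 83.4 83.8 len 82.2 82.9 inner w 62.9 62.9 len 75.9 74.9 ang -0.143 -0.137 -0.131 -0.13 stopang -1.699 -1.702 c [ 568.4 -155.9] [ 572.6 -156.5]
[506.165808    -1.31771796 394.43102159]
260 287 [127 160 197 213] [array([487.1, -22.7, 242.4]), array([488.5, -23.2, 239.4])]
320 287 [121 141 183 207] [array([486.3,  -1.8, 242.4]), array([487.7,  -1.8, 239.4])]
380 288 [136 170 201 214] [array([486. ,  19.1, 242.4]), array([487.4,  19.7, 239.4])]
```

Run:
```python
from h import *
im,K,W=load("w7.png");S=load("scene1.png");T=load("top1.png")
f=lambda c:((c[0]+.5)/5-.5+75,(c[1]+.5)/4.6-.5+215)
for n,c,s,t in(("oL0",(70,68),(297,201),(373,254)),("oL1",(72,468),(266,219),(377,218)),("oR0",(576,136),(320,227),(334,248)),("oR1",(544,530),(289,246),(340,213))):
    print(n,*[ (v[0].round(1),round(v[1],1)) for v in (tri(f(c),(K,W),s,S[1:]),tri(f(c),(K,W),t,T[1:]))])
# bias check with the plate (known top z=57, wrist): scene1 plate corners vs robot-frame corners
yaw=.034; ux=np.array([np.cos(yaw),np.sin(yaw)]);uy=np.array([-ux[1],ux[0]])
c=np.array([596.3,215.8])
for a,b,s,t in((1,-1,(443,312),(186,196)),(-1,-1,(468,330),(185,250)),(-1,1,(430,380),(162,252)),(1,1,(403,359),(162,198))):
    p=c+60*a*ux+27*b*uy; print(p.round(1),"scene err",(onz(s,*S[1:],57)[:2]-p).round(1),"top err",(onz(t,*T[1:],57)[:2]-p).round(1))
cv2.imwrite("pics/c9.png",np.hstack([cv2.resize(S[0][190:260,255:335],(480,420),interpolation=cv2.INTER_CUBIC),cv2.resize(T[0][205:265,325:385],(320,420),interpolation=cv2.INTER_CUBIC)]))
```

```text
oL0 (array([ 527.6, -193.2,   58.9]), np.float64(1.3)) (array([ 529.9, -193.5,   59.2]), np.float64(4.5))
oL1 (array([ 608.9, -203.3,   59.7]), np.float64(3.4)) (array([ 605.9, -201.9,   65.1]), np.float64(0.8))
oR0 (array([ 540.8, -112.3,   49.2]), np.float64(2.9)) (array([ 546.1, -115.6,   41.6]), np.float64(4.3))
oR1 (array([ 622.5, -120.8,   54.1]), np.float64(5.6)) (array([ 621. , -125.2,   55.1]), np.float64(5.7))
[657.2 190.9] scene err [-119.1   -1.9] top err [-1.9  1.1]
[537.3 186.8] scene err [ 0.7 52.8] top err [4.  1.2]
[535.4 240.7] scene err [120.2   3. ] top err [ 1.7 -6.3]
[655.3 244.8] scene err [  1.8 -53.3] top err [-4.3 -3.3]
```

View pics/c9.png

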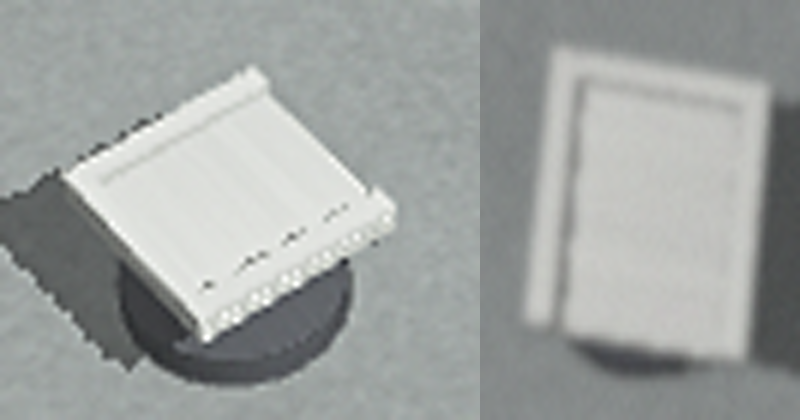

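Picture 10: the −y corners agree on a lip height of about 59 (seat floor ~54). Stand centre is ≈(570, −157) with yaw ≈−0.135. I'll move above the seat, 8 mm short of the stop and 10 mm high.

```bash
for i in 1; do
python3 -m handwheel '[[[0,-0.025,0,-0.05],[-0.003,-0.06,0,-0.1],[-0.0074,-0.095,0,-0.14],[-0.0074,-0.13,-0.01,-0.168],[-0.0074,-0.1464,-0.04,-0.168]]]'
python3 -m handwheel '[[[0,0,-0.035,0],[0,0,-0.07,0],[0,0,-0.1,0],[0,0,-0.12,0],[0,0,-0.13,0]]]'
python3 -m handwheel '[[[0,0,-0.004,0],[0,0,-0.005,0],[0,0,-0.005,0],[0,0,-0.005,0],[0,0,-0.005,0]]]';done | egrep 'eef|force|wid|ori'
python3 - <<'E'
from h import *
im,K,W=snap("wrist","w8.png"); im2,K2,W2=snap("scene","s8.png"); T,_,_=snap("top","t8.png")
cv2.imwrite("pics/c10.png",np.hstack([cv2.resize(im2[170:270,240:340],(400,400),interpolation=cv2.INTER_CUBIC),cv2.resize(T[200:290,310:400],(400,400),interpolation=cv2.INTER_CUBIC)]))
E
```

```text
eef_pos: [500.0, -150.6, 356.5]
orientation: [0.003, 0.067, 0.998, -0.001]
wrist_force: [0.6, 0.6, -0.0]
width: 52.4
eef_pos: [498.3, -147.9, 222.5]
orientation: [-0.001, 0.066, 0.998, 0.0]
wrist_force: [0.1, -0.2, -1.0]
width: 52.6
eef_pos: [499.1, -148.6, 220.4]
orientation: [0.001, 0.066, 0.998, -0.0]
wrist_force: [-0.4, -0.0, -0.1]
width: 52.4
```

View pics/c10.png

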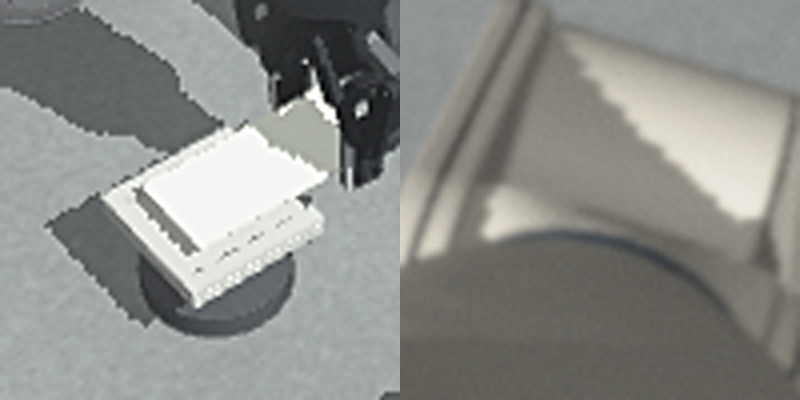

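Picture 11: the plate hovers over the seat, aligned with it, with a clear gap to the stop. Quick numeric check in the same camera.

Run:
```python
from h import *
S=load("s8.png")
yaw=-.135; R2=np.array([[np.cos(yaw),np.sin(yaw)],[-np.sin(yaw),np.cos(yaw)]])
c=np.array([569.8,-157.3])
for n,p,z in(("plate -y end",(275,216.2),68.4),("plate +y end",(288.7,232.5),68.4),("stand outer -y+x",(266,219),59),("stand outer -y-x",(297,201),59),("lip +y,-x top outer",(255+395/6,190+205/6),59)):
    w=onz(p,*S[1:],z)[:2]; print(n,w.round(1),"in stand frame",(R2@(w-c)).round(1))
w=np.array(manip.state()["eef_pos"][:2]); print("tcp in stand",R2@(w-c),manip.state()["eef_pos"])
im,K,W=load("w8.png"); g=im.min(2).astype(int)
for z in(-152,): 
  for c0 in(260,320,380):
    r=np.where(g[200:330,c0]>170)[0][0]+200; print(c0,r,(R2@(onz((c0,r-.5),K,W,220.4+z)[:2]-c)).round(1))
```

```text
plate -y end [ 595.8 -187. ] in stand frame [ 29.7 -25.9]
plate +y end [ 606.5 -134.3] in stand frame [33.3 27.7]
stand outer -y+x [ 608.9 -201.7] in stand frame [ 44.7 -38.7]
stand outer -y-x [ 527.8 -192.3] in stand frame [-36.9 -40.4]
lip +y,-x top outer [ 540.1 -108.8] in stand frame [-36.  44.]
tcp in stand [-71.4852911  -0.8442358] [ 498.85150393 -148.51532681  219.95320829]
260 287 [-90.9 -21.7]
320 287 [-91.   -0.8]
380 288 [-90.6  20.1]
```

```bash
for i in 1; do
python3 -m handwheel '[[[0,0.001,-0.001,0],[0,0.001,-0.002,0],[0,0.001,-0.003,0],[0,0.001,-0.0035,0],[0,0.001,-0.004,0]]]'
python3 -m handwheel '[[[0,0,-0.0004,0],[0,0,-0.0008,0],[0,0,-0.0012,0],[0,0,-0.0016,0],[0,0,-0.002,0]]]'
python3 -m handwheel '[[[0,0,-0.0003,0],[0,0,-0.0006,0],[0,0,-0.0009,0],[0,0,-0.0012,0],[0,0,-0.0015,0]]]'
python3 -m handwheel '[[[0,0,-0.0003,0],[0,0,-0.0006,0],[0,0,-0.0008,0],[0,0,-0.001,0]]]';done | egrep 'eef|force'
```

```text
eef_pos: [498.7, -147.5, 215.4]
wrist_force: [-1.2, 0.0, 0.2]
eef_pos: [498.7, -147.5, 213.5]
wrist_force: [-0.3, -0.3, -0.1]
eef_pos: [498.7, -147.5, 212.0]
wrist_force: [0.3, -0.5, -0.5]
eef_pos: [498.7, -147.5, 211.0]
wrist_force: [0.0, -0.1, -0.7]
```

```bash
for i in 1; do
python3 -m handwheel '[[[0,0,-0.0003,0],[0,0,-0.0006,0],[0,0,-0.0008,0],[0,0,-0.0008,0]]]'
python3 -m handwheel '[[[0,0,-0.0003,0],[0,0,-0.0006,0],[0,0,-0.0008,0],[0,0,-0.0008,0]]]';done | egrep 'eef|force'
```

```text
eef_pos: [498.7, -147.5, 210.2]
wrist_force: [-0.9, 0.5, 0.2]
eef_pos: [498.8, -147.5, 209.4]
wrist_force: [-0.8, -0.2, 0.1]
```

```bash
for i in 1; do
python3 -m handwheel '[[[0,0,-0.0003,0],[0,0,-0.0005,0],[0,0,-0.0005,0]]]';done | egrep 'eef|force'
```

```text
eef_pos: [498.8, -147.5, 209.0]
wrist_force: [-0.2, 1.0, 0.8]
```

```bash
for i in 1; do
python3 -m handwheel '[[[0,0,-0.0003,0],[0,0,-0.0005,0],[0,0,-0.0005,0]]]';done | egrep 'eef|force'
```

```text
eef_pos: [498.8, -147.5, 208.5]
wrist_force: [-1.0, 0.3, 3.5]
```

```bash
for i in 1; do
python3 -m handwheel '[[[0.001,-0.0001,0,0],[0.002,-0.0003,0,0],[0.003,-0.0004,0,0],[0.004,-0.0005,0,0],[0.0045,-0.0006,0,0]]]'
python3 -m handwheel '[[[0.0003,0,0,0],[0.0006,-0.0001,0,0],[0.0009,-0.0001,0,0],[0.0012,-0.0002,0,0],[0.0012,-0.0002,0,0]]]';done | egrep 'eef|force'
```

```text
eef_pos: [503.4, -148.1, 208.5]
wrist_force: [-2.6, 0.4, 3.8]
eef_pos: [504.5, -148.3, 208.4]
wrist_force: [-2.0, 0.2, 4.8]
```

```bash
for i in 1; do
python3 -m handwheel '[[[0.0003,0,0,0],[0.0005,-0.0001,0,0],[0.0006,-0.0001,0,0],[0.0006,-0.0001,0,0]]]';done | egrep 'eef|force'
```

```text
eef_pos: [505.1, -148.4, 208.4]
wrist_force: [-2.7, 0.6, 5.3]
```

```bash
for i in 1; do
python3 -m handwheel '[[[0.0003,0,0,0],[0.0005,-0.0001,0,0],[0.0006,-0.0001,0,0],[0.0006,-0.0001,0,0]]]';done | egrep 'eef|force'
```

```text
eef_pos: [505.7, -148.5, 208.4]
wrist_force: [-2.5, 0.5, 4.7]
```

```bash
for i in 1; do
python3 -m handwheel '[[[0.0003,0,0,0],[0.0005,-0.0001,0,0],[0.0006,-0.0001,0,0],[0.0006,-0.0001,0,0]]]';done | egrep 'eef|force'
```

```text
eef_pos: [506.3, -148.6, 208.5]
wrist_force: [-2.1, 0.8, 5.6]
```

```bash
for i in 1; do
python3 -m handwheel '[[[0.0003,0,0,0],[0.0005,-0.0001,0,0],[0.0006,-0.0001,0,0],[0.0006,-0.0001,0,0]]]';done | egrep 'eef|force'
```

```text
eef_pos: [506.8, -148.7, 208.5]
wrist_force: [-1.7, 0.5, 5.2]
```

```bash
for i in 1; do
python3 -m handwheel '[[[0.0003,0,0,0],[0.0005,-0.0001,0,0],[0.0005,-0.0001,0,0]]]';done | egrep 'eef|force'
```

```text
eef_pos: [507.4, -148.8, 208.5]
wrist_force: [-2.1, 0.2, 5.8]
```

```bash
for i in 1; do
python3 -m handwheel '[[[0.0003,0,0,0],[0.0005,-0.0001,0,0],[0.0005,-0.0001,0,0]]]';done | egrep 'eef|force'
```

```text
eef_pos: [507.9, -148.9, 208.5]
wrist_force: [-2.7, 1.6, 5.2]
```

```bash
for i in 1; do
python3 -m handwheel '[[[0.0003,0,0,0],[0.0005,-0.0001,0,0],[0.0005,-0.0001,0,0]]]';done | egrep 'eef|force'
```

```text
eef_pos: [508.3, -148.9, 208.5]
wrist_force: [-2.3, 0.9, 6.1]
```

```bash
for i in 1; do
python3 -m handwheel '[[[0.0003,0,0,0],[0.0005,-0.0001,0,0],[0.0005,-0.0001,0,0]]]';done | egrep 'clock|eef|force|width'
```

```text
clock: 23.25
eef_pos: [508.5, -149.0, 208.4]
wrist_force: [-3.6, 0.8, 7.5]
width: 52.4
```

```bash
for i in 1; do
python3 -m handwheel '[[[0.0002,0,0,0],[0.0004,-0.0001,0,0],[0.0004,-0.0001,0,0]]]';done | egrep 'clock|eef|force|width'
```

```text
clock: 23.55
eef_pos: [508.6, -149.0, 208.4]
wrist_force: [-5.7, 1.0, 7.5]
width: 52.7
```

```bash
for i in 1; do
python3 -m handwheel '[[[0.0002,0,0,0],[0.0003,-0.0001,0,0],[0.0003,-0.0001,0,0]]]';done | egrep 'clock|eef|force|width'
```

```text
clock: 23.85
eef_pos: [508.7, -149.0, 208.3]
wrist_force: [-5.8, 2.0, 8.5]
width: 52.5
```

```bash
for i in 1; do
python3 -m handwheel '[[[0,0,0.0002,0],[0,0,0.0004,0]]]'
python3 -m handwheel '[[[0,0,0,0],[0,0,0,0],[0,0,0,0],[0,0,0,0],[0,0,0,0]]]' 1
python3 -m handwheel '[[[0,0,0,0],[0,0,0,0],[0,0,0,0]]]'
python3 -m handwheel '[[[0,0,0.003,0],[0,0,0.01,0],[0,0,0.025,0],[0,0,0.05,0],[0,0,0.08,0]]]'
python3 -m handwheel '[[[0,0.02,0.03,0],[0,0.05,0.06,0],[0,0.09,0.08,0],[0,0.13,0.1,0],[0,0.15,0.1,0]]]'
python3 -m handwheel '[[[0,0,0,0],[0,0,0,0],[0,0,0,0]]]';done | egrep 'clock|eef|force|wid'
python3 - <<'E'
from h import *
im,K,W=snap("wrist","w9.png"); im2,_,_=snap("scene","s9.png"); T,_,_=snap("top","t9.png")
print(proj([570,-157,55],K,W))
u,v=proj([550,-157,55],K,W).astype(int); a=max(0,u-90); b=max(0,v-90)
cv2.imwrite("pics/c11.png",np.hstack([cv2.resize(im[b:b+180,a:a+180],(400,400),interpolation=cv2.INTER_CUBIC),cv2.resize(im2[160:330,240:410],(400,400),interpolation=cv2.INTER_CUBIC)])); print(a,b)
E
```

```text
clock: 24.05
eef_pos: [508.7, -149.0, 208.5]
wrist_force: [-4.9, 0.5, 2.9]
width: 52.4
clock: 24.55
eef_pos: [509.7, -149.3, 208.8]
wrist_force: [-1.1, 0.4, 0.3]
width: 85.3
clock: 24.85
eef_pos: [509.6, -149.3, 208.8]
wrist_force: [-0.2, -0.1, 0.7]
width: 86.0
clock: 25.35
eef_pos: [509.2, -149.2, 290.1]
wrist_force: [-0.1, 0.9, -0.0]
width: 85.6
clock: 25.85
eef_pos: [509.9, 3.0, 393.1]
wrist_force: [0.7, -0.6, 0.5]
width: 85.4
clock: 26.15
eef_pos: [509.4, -0.0, 388.9]
wrist_force: [-1.2, -0.1, -0.8]
width: 85.4
[153.55898747 301.76839102]
57 191
```

Run:
```python
from h import *
yaw=-.135; R2=np.array([[np.cos(yaw),np.sin(yaw)],[-np.sin(yaw),np.cos(yaw)]]); c=np.array([569.8,-157.3])
def pt(x,y,z,K,W): return proj([*(R2.T@np.array([x,y])+c),z],K,W)
for fn in("w9.png","s9.png"):
    im,K,W=load(fn); g=im.min(2).astype(float)
    smp=lambda x,y,z:int(cv2.remap(g.astype(np.float32),*[np.full((1,1),v,np.float32) for v in pt(x,y,z,K,W)],1)[0,0])
    print(fn,"along x, y=0 & y=15"); 
    for y in(-15,0,15): print([(x,smp(x,y,57)) for x in (*range(-92,-72,2),*range(20,54,2))])
    for x in(-70,-50,-10,20): print("across x=",x,[(y,smp(x,y,57)) for y in (*range(-52,-20,2),*range(20,54,2))])
```

```text
w9.png along x, y=0 & y=15
[(-92, 138), (-90, 138), (-88, 136), (-86, 131), (-84, 95), (-82, 175), (-80, 208), (-78, 210), (-76, 209), (-74, 209), (20, 210), (22, 209), (24, 209), (26, 209), (28, 210), (30, 210), (32, 209), (34, 209), (36, 206), (38, 172), (40, 173), (42, 181), (44, 171), (46, 119), (48, 43), (50, 24), (52, 19)]
[(-92, 135), (-90, 136), (-88, 137), (-86, 137), (-84, 103), (-82, 165), (-80, 207), (-78, 208), (-76, 208), (-74, 208), (20, 209), (22, 209), (24, 207), (26, 182), (28, 97), (30, 34), (32, 23), (34, 19), (36, 21), (38, 28), (40, 52), (42, 86), (44, 97), (46, 96), (48, 96), (50, 91), (52, 84)]
[(-92, 133), (-90, 135), (-88, 134), (-86, 137), (-84, 138), (-82, 173), (-80, 208), (-78, 209), (-76, 209), (-74, 209), (20, 52), (22, 87), (24, 98), (26, 97), (28, 98), (30, 98), (32, 99), (34, 98), (36, 94), (38, 84), (40, 80), (42, 51), (44, 24), (46, 26), (48, 23), (50, 28), (52, 25)]
across x= -70 [(-52, 136), (-50, 137), (-48, 133), (-46, 137), (-44, 136), (-42, 136), (-40, 125), (-38, 85), (-36, 80), (-34, 82), (-32, 81), (-30, 81), (-28, 102), (-26, 197), (-24,
[... 3157 characters left out ...]
21), (-40, 237), (-38, 235), (-36, 234), (-34, 228), (-32, 207), (-30, 149), (-28, 190), (-26, 235), (-24, 215), (-22, 193), (20, 244), (22, 244), (24, 245), (26, 244), (28, 239), (30, 230), (32, 226), (34, 226), (36, 228), (38, 229), (40, 224), (42, 214), (44, 215), (46, 210), (48, 206), (50, 152), (52, 153)]
across x= 20 [(-52, 99), (-50, 98), (-48, 94), (-46, 104), (-44, 143), (-42, 193), (-40, 229), (-38, 230), (-36, 227), (-34, 221), (-32, 209), (-30, 211), (-28, 226), (-26, 242), (-24, 247), (-22, 245), (20, 244), (22, 244), (24, 245), (26, 245), (28, 240), (30, 197), (32, 211), (34, 229), (36, 228), (38, 227), (40, 220), (42, 216), (44, 236), (46, 215), (48, 193), (50, 118), (52, 93)]
```

Both cameras place the plate from x ≈ −82.3 to +37.5 and y ±27 in the stand's frame. It is home against the stop, flat and centred, and the arm is clear. Handing in.

```bash
python3 -c "
from station import manip
print(manip.job_done(), manip.state()['clock'])"
```

```text
the job is handed in; nothing more can be done
the job is handed in; nothing more can be done
```

The plate is lying in the smaller stand's seat, home against the back stop and released, and the job is handed in.

- **Slide:** I pressed with shut fingertips at about 5–6.5 N and slid the plate until it overhung by about 40 mm.
- **Grasp and lift:** I took the overhanging end across its width with a 40 N grip and lifted it off.
- **Placing:** I lowered it at 3–4 mm/s and felt touchdown at about 3.5 N. I then pushed it home until the force along x rose to about 6 N. The downward load on the seat peaked at about 8.5 N.
- **Time:** about 26 s on the clock, against the 67 s limit.

**Last checks:**
- After release, the wrist and scene cameras agree that the plate runs from x ≈ −82 to +37.5 mm and y ≈ ±27 mm in the stand's frame. That matches home to within about 1 mm, and the arm is clear of everything.
- My plan put the stop about 7.5 mm away, but contact came after about 9.8 mm. The camera checks agree with the contact.
- The final picture could not be viewed because the limit of 12 was reached, so the last check used pixel values only.
- I did not re-measure the loupe, gauge block, tweezers and dish. The planned paths passed well clear of them, and no unexpected force showed.

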